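# Set out the solvent row and the covered beaker for a chromatography run

### The arm

A 6-joint arm with a two-finger parallel gripper is mounted at the origin on the work surface. World frame = base frame: x ahead of the robot, y to its left, z up, the work surface at z = 0. Lengths are in m, angles in rad, forces in N, time in s.
With the tool pointing down it reaches from about 0.35 to 0.975 m from the base axis. Payload 4.9 kg.
Tool frame: the origin (TCP) lies at the very end of the fingers, on their centre line; the grasp point (between the pads) lies ctrl.grip_point_offset behind it (ctrl.grip_point_offset is the distance from the TCP to the grasp point, in m); z points along the fingers, y is the line along which they close (so a half turn about z gives the same grasp; the last joint's range is limited). The gripper opens to 85 mm and grips with 20 to 120 N. Pads are 22 mm wide; open, the fingers measure 114 mm over their backs; the gripper's body (76 mm by 85 mm) begins 54 mm behind the grasp point. The pads swing forward as they close: fully open they stand 13 mm farther back than shut.
Start: joints at [-1.223, 0.053, 1.613, -0, 1.476, -0.119], TCP at [0.281, -0.558, 0.231] pointing down, gripper open.
Joint ranges: [-3.01, 3.01], [-1.01, 2.22], [0.06, 2.58], [-1.02, 4.17], [0.09, 2.62], [-3.14, 3.14]. Speed limits (rad/s): [2.57, 2.57, 3.14, 3.14, 3.14, 3.14].

### API

Orientations are given as a rotation vector (axis times angle).
In Python, from station import ctrl gives the robot as it stands. The module is installed in compiled form; this text tells all that it offers.
- The arm moves only by the tool drive_tool, never from a script. Its argument "steps" is a list of rows, each an object with "translation": the shift along the tool's x, y, z normalised to -1 to 1, where 1 is 4 cm, a list of three; "angular": the turn, a rotation vector about the tool's x, y, z normalised to -1 to 1, where 1 is 8 degrees, a list of three; "gripper": the opening, from 0 (shut) to 1 (fully open). In form: [{"translation": [dx, dy, dz], "angular": [wx, wy, wz], "gripper": gripper}, ...]. A call has 1 to 8 rows; each row shifts and turns the commanded pose from where the row before left it, along the tool's axes as they then stand; what a row does not reach is not made up. A row lasts 1/8 s, in which the tool goes at most 62.5 mm and 10.7 degrees, less where a joint would pass 70% of its speed; a pose out of reach is approached as far as the arm can. A call with a number of a shift or a turn outside -1 to 1 is refused whole. A call with a gripper value outside its range is refused whole. The fingers move at their own pace and stop on an object; "force" is the grip in N (left out, the last holds). Time passes only in rows, so rows that do not move let the fingers close. It gives the time, the measured TCP pose, the force, the opening and the grip force at its end, in the units of the state.
- ctrl.get_obs(): the state, without advancing time (a new reading comes with each control period).
- ctrl.get_image(name): name is "scene" or "top"; returns a dict with "color" (480x640x3 uint8, red, green, blue), "depth" (480x640 float32, m along the optical axis (not along the pixel's ray), 0 where there is no reading), "fx", "fy", "cx", "cy" (pixels), "k1" (the pictures are not rectified: a ray, as slopes to the right and down, at radius r is drawn at 1 + k1 r^2 times it, then the intrinsics apply), "R" (3x3) and "t" (3): a world point X has camera coordinates R X + t. Camera axes: x right, y down, z forward; pixel columns grow to the right and rows downward; lengths in m; the calibration is good to about 2 mm. A picture is of the moment at which its call begins.
- ctrl.finish_job(): hands the job in; it is judged then, once.
The state is a dict: "t": time; "q": joint angles; "dq": joint speeds; "effort": joint torques, N m; "tool_pos": TCP position; "tool_rot": TCP orientation; "contact_force": force on the tool from outside, world axes, zero at the start; "wrist_torque": the same for the moment, N m; "opening": finger opening in m; "grip_force": force on a finger pad.
Only numpy, scipy, OpenCV 4.12 (cv2) and the standard library are available. Lean on these libraries where they do the work, as an engineer would, in place of code of your own. Each camera call takes 0.05 s, during which the arm holds its last target. There are 200 camera calls.

### The job

Set the bench up for the run: stand the three bottles upright in the white tray, one centred on each black round pad, with the blue-capped bottle at the end nearest the stirrer, the orange-capped one at the far end and the brown bottle between them; stand the beaker in the middle of the stirrer's round grey plate and lay the steel cover centrally on top of the beaker, knob up. Set everything down gently, do not tip anything over, let go, and leave the stoppered flask, the vial rack and the mouse where they are.

Things in the scene. Friction and masses are not known exactly. Their poses are not given: they have to be found in the camera images.
- tray: White plastic tray fixed to the bench, 110 (its x) by 260 (its y), lip 12 high and 5 thick, floor 5 above the bench. Three flat black round pads (diameter 62, flush with the floor) lie on its long middle line at its own y = -78, 0, +78 mm, x = 0. Origin: centre of the underside; x across, y along, z up. Stands left or right of the stirrer, turned up to 17 degrees.
- stirrer: White magnetic stirrer fixed to the bench, square body 130 by 130, with a round grey plate of diameter 116 whose top is 42 above the bench; black knob on its front. Origin: centre of the underside, z up; the plate is centred on it. It stands beside one end of the tray.
- bottle_blue: 100 mL bottle of clear glass with a white paper label round its lower body; screw cap blue. Round: body diameter 54 up to 62 mm height, then a shoulder to a 34 mm neck, cap diameter 42, total height 100. About 0.2 kg, stands loose on the bench. Origin: centre of the underside; z up along the bottle; its yaw means nothing.
- bottle_orange: 100 mL bottle of clear glass with a white paper label round its lower body; screw cap orange. Round: body diameter 54 up to 62 mm height, then a shoulder to a 34 mm neck, cap diameter 42, total height 100. About 0.2 kg, stands loose on the bench. Origin: centre of the underside; z up along the bottle; its yaw means nothing.
- bottle_amber: 100 mL bottle of brown (amber) glass with a white paper label round its lower body; screw cap white. Round: body diameter 54 up to 62 mm height, then a shoulder to a 34 mm neck, cap diameter 42, total height 100. About 0.2 kg, stands loose on the bench. Origin: centre of the underside; z up along the bottle; its yaw means nothing.
- beaker: Open white plastic beaker with short thin blue graduation marks, empty, loose: outer diameter 60 at the foot, 62 at the rim, height 85, wall 3, about 0.09 kg. No handle or spout. Origin: centre of the underside, z up.
- cover: Flat steel disc, diameter 74, thickness 5, with an upright black knob in its centre (cylinder of diameter 18, from 5 to 41 above the underside); about 0.07 kg, loose on the bench, knob up. It has no rim: it simply lies on the beaker's edge. Origin: centre of the underside, z up along the knob.
- flask: Bystander: green glass conical flask with a grey stopper, foot diameter 64, height 103, loose, beyond the tray and stirrer. Origin: centre of the underside.
- vial_rack: Bystander: grey vial rack 60 by 110 by 30 with small white-capped vials (tops at 48), loose, at the robot's left. Origin: centre of the underside.
- mouse: Bystander: grey computer mouse 100 by 60 by 32, loose, at the robot's right. Origin: centre of the underside.
There are look-alikes about, which are no part of the job. Leave any purple or red look-alike of the beaker alone. Leave any turquoise look-alike of the cover alone.

How it is judged:
By the outcome, as a careful person would: the job done as asked, in the order asked, and still so for the second after the job is handed in, with the robot touching nothing.
It also fails if it takes over 120 s, if anything falls off the work surface, if the arm or the gripper's body presses on something with over 40 N, if the wrist force passes 120 N, or if a joint passes its speed limit or range.

## Working session

There is one attempt and no reset: what is moved stays moved. The work goes in short steps, Python scripts to look and compute and a tool call to move; the robot and the scene stay as the last step left them, time stands still between calls to the robot, and variables do not carry over. Pictures are saved under pics/ and viewed, at most 14 in all, crops included, and the job is handed in when it is done.

Besides the shell and the picture viewer there is one more tool, called after "Request:" as name(argument=value, ...) on one line, values as JSON. drive_tool: Moves the arm, as the interface text tells. Its arguments: {"type":"object","properties":{"steps":{"type":"array"},"force":{"type":"number"}},"required":["steps"]}

```bash
mkdir -p pics; ls
cat > h.py <<'E'
import numpy as np, cv2
from station import ctrl
def img(n):
    return ctrl.get_image(n)
def save(im,f,crop=None,s=1):
    c=im["color"][:,:,::-1]
    if crop: c=c[crop[1]:crop[3],crop[0]:crop[2]]
    cv2.imwrite("pics/"+f,cv2.resize(c,None,fx=s,fy=s,interpolation=cv2.INTER_CUBIC))
def cloud(im):
    K=np.array([[im["fx"],0,im["cx"]],[0,im["fy"],im["cy"]],[0,0,1]])
    v,u=np.mgrid[0:480,0:640]
    p=np.stack([u,v],-1).reshape(-1,2).astype(float)
    # invert x_d = x(1+k1 r^2)
    d=(p-[im["cx"],im["cy"]])/[im["fx"],im["fy"]]; x=d.copy()
    for _ in range(20): x=d/(1+im["k1"]*(x**2).sum(1,keepdims=True))
    z=im["depth"].reshape(-1,1)
    P=np.hstack([x*z,z])
    return ((P-im["t"])@im["R"]).reshape(480,640,3)
def project(im,X):
    c=np.asarray(X)@im["R"].T+im["t"]; x=c[...,:2]/c[...,2:]
    x=x*(1+im["k1"]*(x**2).sum(-1,keepdims=True))
    return x*[im["fx"],im["fy"]]+[im["cx"],im["cy"]]
E
python3 - <<'E'
from h import *
for n in("top","scene"):
    im=img(n);save(im,n+"0.png");np.savez(n+"0.npz",**im)
    print(n,im["fx"],im["k1"],-im["R"].T@im["t"],im["R"][2])
o=ctrl.get_obs();print(o["tool_pos"],o["tool_rot"],o["opening"],ctrl.grip_point_offset,o["t"])
E
```

```text
pics
top 551.2341912246715 -0.17155122465725742 [ 0.42475622 -0.01805744  1.21466719] [ 1.25829293e-01  3.44205787e-04 -9.92051849e-01]
scene 522.7674117247577 -0.15093546184105594 [1.45229166 0.18226586 1.17711848] [-0.61243078 -0.11663861 -0.78187209]
[ 0.28107302 -0.55760079  0.23018913] [-3.05462164e+00 -7.26172004e-01  3.09537447e-04] 0.08593620938556952 0.0187 0.1
```

View pics/top0.png

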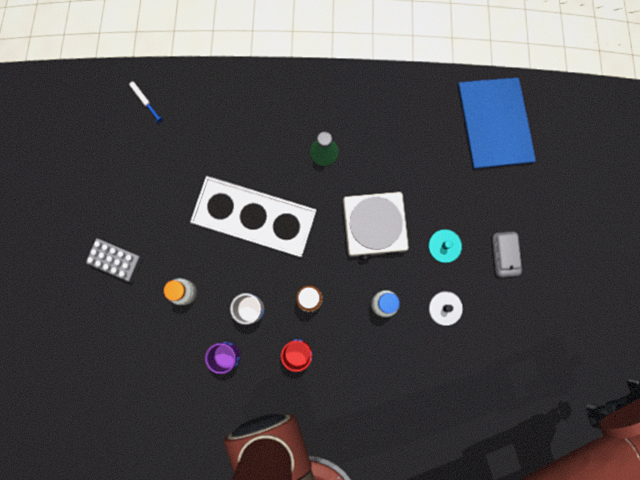

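View pics/scene0.png

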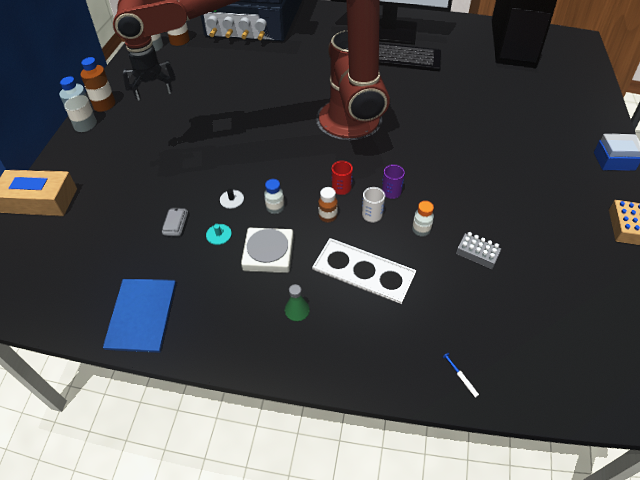

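Top view candidates:
- **Beaker:** white at (247,309); the look-alikes are purple (222,358) and red (296,356).
- **Cover:** steel at (446,308); the look-alike is turquoise (445,246).
- **Bottles:** blue cap (387,303), orange cap (179,291), brown with white cap (309,299). Two larger bottles at the bench edge, scene (80,100), are background.
- **Targets:** tray at (253,216), whose right-hand pad (286,226) is nearest the stirrer. Stirrer plate at (376,222).

I choose the white beaker, the steel cover and the three small bottles.

```bash
cat > meas.py <<'E'
from h import *
from scipy.optimize import least_squares
def circ(P,r=None):
    """robust circle fit to xy (r given: fixed)"""
    c0=np.r_[(P.max(0)+P.min(0))/2, [] if r else [0.03]]
    f=lambda p: np.hypot(*(P-p[:2]).T)-(r or p[2])
    return least_squares(f,c0,loss="soft_l1",f_scale=0.001).x
def blob(C,px,zlo,zhi,rad=0.045,z=None):
    """points in height band near the ray hit of pixel px"""
    c=np.asarray(C[px[1]-1:px[1]+2,px[0]-1:px[0]+2].reshape(-1,3)); c=np.median(c,0)
    m=(np.hypot(C[...,0]-c[0],C[...,1]-c[1])<rad)&(C[...,2]>zlo)&(C[...,2]<zhi)
    return C[m],m
def hullc(P):
    h=cv2.minEnclosingCircle(P[:,:2].astype(np.float32)); return np.round(h,4) if 0 else (np.round(h[0],4),round(h[1],4))
E
python3 - <<'E'
from meas import *
for n,pts in (("top",dict(blue=(389,303),orange=(175,291),amber=(309,299),stirrer=(376,222))),("scene",dict(blue=(273,187),orange=(425,209),amber=(328,195),stirrer=(267,246)))):
    im=dict(np.load(n+"0.npz"));C=cloud(im)
    for k,p in pts.items():
        c=C[p[1],p[0]]
        B,m=blob(C,p,.088 if k!="stirrer" else .034,.112 if k!="stirrer" else .05,.04 if k!="stirrer" else .11)
        print(n,k,c.round(3),len(B),B.mean(0).round(4),hullc(B),np.percentile(B[:,2],[5,50,95]).round(4))
    # bench
    print("bench z",np.median(C[330,330:345,2] if n=="top" else C[300,180:220,2]))
im=dict(np.load("top0.npz"));C=cloud(im);col=im["color"].astype(int)
# beaker, rim
for n,p in (("top",(247,309)),("scene",(373,204))):
    im2=dict(np.load(n+"0.npz"));C2=cloud(im2);B,m=blob(C2,p,.078,.095,.06);print(n,"beaker rim",len(B),circ(B[:,:2]).round(4),circ(B[:,:2],.0295).round(4),hullc(B),np.median(B[:,2]).round(4))
# cover
for n,p in (("top",(438,311)),("scene",(228,202))):
    im2=dict(np.load(n+"0.npz"));C2=cloud(im2);
    hsv=cv2.cvtColor(im2["color"],cv2.COLOR_RGB2HSV)
    B,m=blob(C2,p,-.01,.02,.08);b=m&(hsv[...,2]>110)&(hsv[...,1]<60);B=C2[b];print(n,"cover",len(B),hullc(B),np.median(B[:,2]).round(4))
    K,m=blob(C2,p,.03,.055,.06);print(" knob",len(K),K.mean(0).round(4) if len(K) else 0)
# tray pads: dark blobs with tray
for n,ps in (("top",((220,206),(253,216),(286,226))),("scene",((338,260),(364,270),(391,281)))):
    im2=dict(np.load(n+"0.npz"));C2=cloud(im2);g=im2["color"].max(2)
    lab=cv2.connectedComponents((g<90).astype(np.uint8))[1]
    for p in ps:
        m=lab==lab[p[1],p[0]];B=C2[m];print(n,"pad",len(B),B.mean(0).round(4),hullc(B))
E
```

```text
top blue [ 0.451 -0.158  0.1  ] 325 [ 0.451  -0.1564  0.0997] (array([ 0.4512, -0.1565]), 0.021) [0.096  0.0999 0.1035]
top orange [0.462 0.278 0.101] 323 [0.4637 0.281  0.0996] (array([0.4645, 0.2818]), 0.0217) [0.0954 0.0998 0.1033]
top amber [0.455 0.004 0.1  ] 332 [0.4578 0.0051 0.0997] (array([0.4579, 0.0052]), 0.0206) [0.0965 0.0997 0.1029]
top stirrer [ 0.626 -0.135  0.04 ] 3166 [ 0.6239 -0.1337  0.0402] (array([ 0.6246, -0.1334]), 0.0873) [0.035  0.0404 0.045 ]
bench z -0.0005741232655664484
scene blue [ 0.463 -0.155  0.098] 138 [ 0.457  -0.1587  0.0975] (array([ 0.455 , -0.1597]), 0.0223) [0.0905 0.0982 0.102 ]
scene orange [0.472 0.278 0.095] 171 [0.4689 0.2795 0.0974] (array([0.4671, 0.2818]), 0.0235) [0.0906 0.0979 0.102 ]
scene amber [0.467 0.005 0.097] 165 [0.4622 0.0017 0.0989] (array([0.4589, 0.0019]), 0.0228) [0.0901 0.0997 0.1037]
scene stirrer [ 0.631 -0.136  0.041] 1615 [ 0.6313 -0.1358  0.041 ] (array([ 0.6259, -0.1363]), 0.0872) [0.0354 0.0413 0.0461]
bench z 1.887286295839165e-05
top beaker rim 148 [0.4317 0.1343 0.0294] [0.4317 0.1343] (array([0.4318, 0.1346]), 0.0313) 0.0844
scene beaker rim 103 [0.4338 0.1302 0.0289] [0.4337 0.1303] (array([0.4336, 0.1301]), 0.032) 0.0832
top cover 848 (array([ 0.4452, -0.2967]), 0.0387) 0.0046
 knob 61 [ 0.4453 -0.2939  0.0398]
scene cover 296 (array([ 0.4436, -0.301 ]), 0.0442) 0.0038
 knob 29 [ 0.4493 -0.2973  0.0391]
top pad 497 [0.6576 0.2108 0.0124] (array([0.5534, 0.106 ]), 0.1788)
top pad 514 [0.636  0.1354 0.0171] (array([0.5427, 0.0689]), 0.1466)
top pad 516 [0.6168 0.0617 0.0075] (array([0.5343, 0.0257]), 0.1181)
scene pad 284 [0.6213 0.0592 0.0101] (array([1.0207, 0.1198]), 0.4362)
scene pad 297 [0.6422 0.1343 0.0096] (array([1.0324, 0.151 ]), 0.4212)
scene pad 318 [0.6608 0.2093 0.0057] (array([0.6599, 0.2103]), 0.0314)
```

Run:
```python
from h import *
im=dict(np.load("top0.npz"));save(im,"crop0.png",(150,180,480,390),2.4)
```

```text
(no output)
```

View pics/crop0.png

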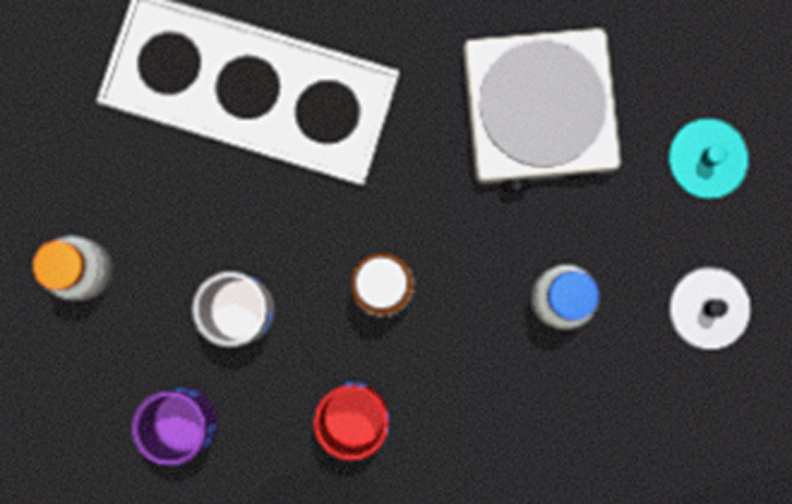

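The crop confirms the choice: white open beaker, steel cover with black knob, and three small bottles. Next I refine the positions by intersecting rays with planes at the known heights, in both views.

```bash
cat >> h.py <<'E'
def ray(im,px,z):
    K=np.array([[im["fx"],0,im["cx"]],[0,im["fy"],im["cy"]],[0,0,1]])
    x=cv2.undistortPoints(np.float64(px).reshape(-1,1,2),K,np.array([im["k1"],0,0,0,0])).reshape(-1,2)
    d=np.hstack([x,np.ones((len(x),1))])@im["R"]; o=-im["R"].T@im["t"]
    return (o+d*((z-o[2])/d[:,2])[:,None])[:,:2]
def comp(mask,p):
    "outer contour pixels of the component at p"
    lab=cv2.connectedComponents(mask.astype(np.uint8),connectivity=4)[1]; assert lab[p[1],p[0]]
    m=(lab==lab[p[1],p[0]]).astype(np.uint8); m=cv2.resize(m*255,None,fx=8,fy=8,interpolation=cv2.INTER_LINEAR)
    c=max(cv2.findContours((m>127).astype(np.uint8),0,1)[0],key=len)[:,0]
    return (c+.5)/8-.5
def fit(P):
    (c,r)=cv2.minEnclosingCircle(P.astype(np.float32)); 
    from scipy.optimize import least_squares
    s=least_squares(lambda p:np.hypot(*(P-p[:2]).T)-p[2],[*c,r],loss="soft_l1",f_scale=.001).x
    return s.round(4)
E
cat > m2.py <<'E'
from h import *
P={"top":dict(blue=(389,303),orange=(175,291),amber=(309,299),plate=(376,222),pads=((220,206),(253,216),(286,226)),cover=(436,311)),
 "scene":dict(blue=(273,186),orange=(425,208),amber=(327,194),plate=(267,246),pads=((391,281),(364,270),(338,260)),cover=(225,201))}
for n,d in P.items():
    im=dict(np.load(n+"0.npz"));h=cv2.cvtColor(im["color"],cv2.COLOR_RGB2HSV).astype(int);C=cloud(im);H,S,V=h[...,0],h[...,1],h[...,2]
    for i,p in enumerate(d["pads"]): print(n,"pad",i,fit(ray(im,comp(V<110,p),.005)))
    hi=(C[...,2]>.093)
    for k in("blue","orange","amber"): print(n,k,fit(ray(im,comp(hi,d[k]),.1)))
    print(n,"plate",V[d["plate"][1],d["plate"][0]],fit(ray(im,comp((V>105)&(V<195)&(S<40),d["plate"]),.042)))
    print(n,"cover",fit(ray(im,comp((V>140)&(S<60),d["cover"]),.005)))
E
python3 m2.py
```

```text
top pad 0 [0.6592 0.2122 0.0288]
top pad 1 [0.6382 0.1372 0.0291]
top pad 2 [0.617  0.0621 0.0292]
top blue [ 0.451  -0.1567  0.0204]
top orange [0.4636 0.2814 0.0206]
top amber [0.4579 0.0051 0.0206]
top plate 193 [ 0.6225 -0.1358  0.0042]
top cover [ 0.4449 -0.2954  0.0373]
scene pad 0 [0.66   0.2091 0.0297]
scene pad 1 [0.6385 0.1339 0.0291]
scene pad 2 [0.6177 0.0589 0.0291]
scene blue [ 0.4563 -0.1586  0.0208]
scene orange [0.4681 0.2796 0.0217]
scene amber [0.4604 0.0016 0.0226]
scene plate 169 [ 0.6275 -0.1365  0.058 ]
scene cover [ 0.4463 -0.2984  0.0365]
```

Request:
drive_tool(steps=[{"translation":[0,0,0],"angular":[0,0,-0.988],"gripper":1},{"translation":[0,0,0],"angular":[0,0,-0.988],"gripper":1},{"translation":[0,0,0],"angular":[0,0,-0.988],"gripper":1},{"translation":[0,0,0],"angular":[0,0,-0.988],"gripper":1},{"translation":[0,0,0],"angular":[0,0,-0.988],"gripper":1},{"translation":[0,0,0],"angular":[0,0,-0.988],"gripper":1},{"translation":[0,0,0],"angular":[0,0,-0.988],"gripper":1},{"translation":[0,0,0],"angular":[0,0,-0.988],"gripper":1}])

```text
t: 1.1
tool_pos: [0.2811, -0.5578, 0.2305]
tool_rot: [-2.216, -2.225, -0.001]
contact_force: [-0.2, -0.5, 0.5]
opening: 0.0852
grip_force: 0.0
```

Request:
drive_tool(steps=[{"translation":[0.83,0.36,0],"angular":[0,0,0],"gripper":1},{"translation":[0.83,0.36,0],"angular":[0,0,0],"gripper":1},{"translation":[0.83,0.36,0],"angular":[0,0,0],"gripper":1},{"translation":[0.83,0.36,0],"angular":[0,0,0],"gripper":1},{"translation":[0.83,0.36,0],"angular":[0,0,0],"gripper":1},{"translation":[0.83,0.36,0],"angular":[0,0,0],"gripper":1},{"translation":[0.83,0.36,0],"angular":[0,0,0],"gripper":1},{"translation":[0.83,0.36,0],"angular":[0,0,0],"gripper":1}])

```text
t: 2.1
tool_pos: [0.3967, -0.2912, 0.2308]
tool_rot: [-2.222, -2.22, -0.0]
contact_force: [0.9, 0.5, 0.5]
opening: 0.0855
grip_force: 0.0
```

Request:
drive_tool(steps=[{"translation":[0.83,0.36,0.2],"angular":[0,0,0],"gripper":1},{"translation":[0.83,0.36,0.2],"angular":[0,0,0],"gripper":1},{"translation":[0.83,0.36,0.2],"angular":[0,0,0],"gripper":1},{"translation":[0.83,0.36,0.2],"angular":[0,0,0],"gripper":1},{"translation":[0,0,0],"angular":[0,0,0],"gripper":1}])

```text
t: 2.72
tool_pos: [0.454, -0.1578, 0.1979]
tool_rot: [-2.216, -2.223, 0.001]
contact_force: [-0.8, -0.3, 0.2]
opening: 0.0852
grip_force: 0.0
```

Request:
drive_tool(steps=[{"translation":[0,-0.03,0.8],"angular":[0,0,0],"gripper":1},{"translation":[0,0,0.8],"angular":[0,0,0],"gripper":1},{"translation":[0,0,0.8],"angular":[0,0,0],"gripper":1},{"translation":[0,0,0.5],"angular":[0,0,0],"gripper":1},{"translation":[0,0,0.3],"angular":[0,0,0],"gripper":1},{"translation":[0,0,0],"angular":[0,0,0],"gripper":1}])

```text
t: 3.48
tool_pos: [0.4524, -0.1601, 0.0707]
tool_rot: [-2.222, -2.219, 0.001]
contact_force: [-0.7, 0.6, 0.1]
opening: 0.0852
grip_force: 0.0
```

Request:
drive_tool(steps=[{"translation":[0,0,0],"angular":[0,0,0],"gripper":0.3},{"translation":[0,0,0],"angular":[0,0,0],"gripper":0.3},{"translation":[0,0,0],"angular":[0,0,0],"gripper":0.3},{"translation":[0,0,0],"angular":[0,0,0],"gripper":0.3},{"translation":[0,0,0],"angular":[0,0,0],"gripper":0.3}], force=40)

```text
t: 4.1
tool_pos: [0.4536, -0.1602, 0.0724]
tool_rot: [2.221, 2.22, 0.0]
contact_force: [-1.6, 0.5, 4.8]
opening: 0.0408
grip_force: 40.4
```

Request:
drive_tool(steps=[{"translation":[0,0,-0.4],"angular":[0,0,0],"gripper":0.3},{"translation":[0,0,-0.8],"angular":[0,0,0],"gripper":0.3},{"translation":[0,0,-0.9],"angular":[0,0,0],"gripper":0.3},{"translation":[0,0,-0.8],"angular":[0,0,0],"gripper":0.3}])

```text
t: 4.6
tool_pos: [0.453, -0.1596, 0.189]
tool_rot: [2.221, 2.221, 0.001]
contact_force: [-0.1, 0.3, -0.7]
opening: 0.041
grip_force: 40.7
```

Request:
drive_tool(steps=[{"translation":[0.4,0.3,0],"angular":[0,0,0],"gripper":0.3},{"translation":[0.8,0.6,0],"angular":[0,0,0],"gripper":0.3},{"translation":[0.85,0.64,0],"angular":[0,0,0],"gripper":0.3},{"translation":[0.85,0.64,0],"angular":[0,0,0],"gripper":0.3},{"translation":[0.85,0.64,0],"angular":[0,0,0],"gripper":0.3},{"translation":[0.85,0.64,0],"angular":[0,0,0],"gripper":0.3},{"translation":[0.6,0.4,0],"angular":[0,0,0],"gripper":0.3},{"translation":[0.27,0.2,0],"angular":[0,0,0],"gripper":0.3}])

```text
t: 5.6
tool_pos: [0.6158, 0.0602, 0.1874]
tool_rot: [-2.22, -2.223, 0.0]
contact_force: [-0.9, -1.0, -2.2]
opening: 0.0403
grip_force: 40.9
```

Request:
drive_tool(steps=[{"translation":[0,0,0.7],"angular":[0,0,0],"gripper":0.3},{"translation":[0,0,0.7],"angular":[0,0,0],"gripper":0.3},{"translation":[0,0,0.5],"angular":[0,0,0],"gripper":0.3},{"translation":[0,0,0],"angular":[0,0,0],"gripper":0.3}])

```text
t: 6.1
tool_pos: [0.6139, 0.0586, 0.1092]
tool_rot: [-2.22, -2.218, 0.005]
contact_force: [-0.5, 0.2, -1.7]
opening: 0.0406
grip_force: 40.9
```

Run:
```python
from h import *
for n in("scene","top"):
    im=img(n);np.savez(n+"1.npz",**im)
    o=ctrl.get_obs()
im=dict(np.load("scene1.npz"));save(im,"s1.png",(220,140,480,320),3)
print(o["tool_pos"],o["contact_force"])
```

```text
[0.61591709 0.05868252 0.11210883] [-1.17085123 -0.27086303 -0.4354639 ]
```

View pics/s1.png

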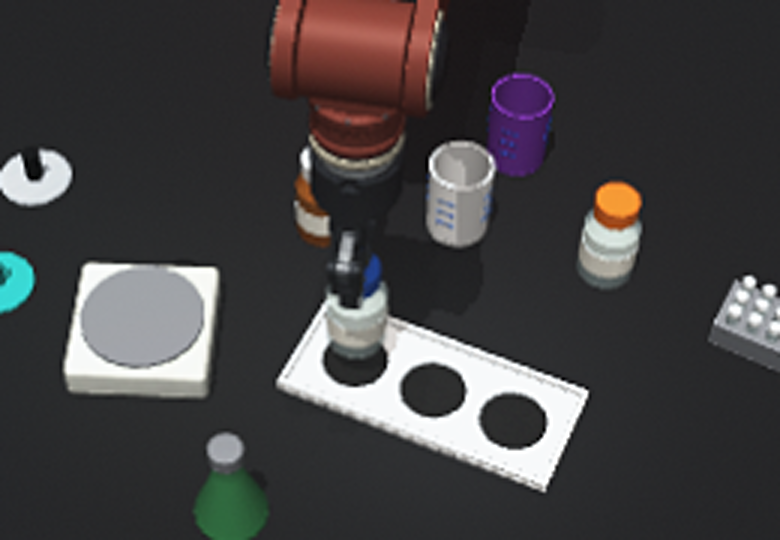

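The bottle hangs over the right-hand pad (crop (355,365)), the one nearest the stirrer. I lower it gently.

Request:
drive_tool(steps=[{"translation":[-0.01,0.06,0.3],"angular":[0,0,0],"gripper":0.3},{"translation":[0,0,0.25],"angular":[0,0,0],"gripper":0.3},{"translation":[0,0,0.12],"angular":[0,0,0],"gripper":0.3},{"translation":[0,0,0.06],"angular":[0,0,0],"gripper":0.3},{"translation":[0,0,0],"angular":[0,0,0],"gripper":0.3}])

```text
t: 6.82
tool_pos: [0.6178, 0.0586, 0.0819]
tool_rot: [-2.222, -2.221, 0.0]
contact_force: [0.9, -0.5, -1.5]
opening: 0.0405
grip_force: 40.9
```

Request:
drive_tool(steps=[{"translation":[0,0,0.04],"angular":[0,0,0],"gripper":0.3},{"translation":[0,0,0.04],"angular":[0,0,0],"gripper":0.3},{"translation":[0,0,0],"angular":[0,0,0],"gripper":0.3}])

```text
t: 7.2
tool_pos: [0.6178, 0.0586, 0.0788]
tool_rot: [-2.222, -2.221, 0.0]
contact_force: [0.1, -0.6, -1.4]
opening: 0.0411
grip_force: 40.9
```

Request:
drive_tool(steps=[{"translation":[0,0,0.03],"angular":[0,0,0],"gripper":0.3},{"translation":[0,0,0.03],"angular":[0,0,0],"gripper":0.3},{"translation":[0,0,0],"angular":[0,0,0],"gripper":0.3}])

```text
t: 7.58
tool_pos: [0.6181, 0.0586, 0.0776]
tool_rot: [2.222, 2.221, 0.0]
contact_force: [-3.2, -0.1, 5.8]
opening: 0.0412
grip_force: 41.5
```

Run:
```python
from h import *
a=[]
for i in range(2):
    img("scene");o=ctrl.get_obs();a.append([*o["tool_pos"],o["contact_force"][2]])
print(np.round(a,4))
```

```text
[[0.6181 0.0586 0.0775 4.8773]
 [0.6181 0.0586 0.0776 5.6705]]
```

Request:
drive_tool(steps=[{"translation":[0,0,0],"angular":[0,0,0],"gripper":0.7},{"translation":[0,0,0],"angular":[0,0,0],"gripper":1},{"translation":[0,0,0],"angular":[0,0,0],"gripper":1},{"translation":[0,0,-0.3],"angular":[0,0,0],"gripper":1},{"translation":[0,0,-0.8],"angular":[0,0,0],"gripper":1},{"translation":[0,0,-0.9],"angular":[0,0,0],"gripper":1},{"translation":[0,0,-1],"angular":[0,0,0],"gripper":1}])

```text
t: 8.55
tool_pos: [0.6178, 0.0586, 0.1982]
tool_rot: [2.222, 2.221, 0.0]
contact_force: [0.5, 0.1, -0.7]
opening: 0.0854
grip_force: 0.0
```

Request:
drive_tool(steps=[{"translation":[0.6,-0.4,0],"angular":[0,0,0],"gripper":1},{"translation":[0.9,-0.62,0],"angular":[0,0,0],"gripper":1},{"translation":[0.9,-0.62,0],"angular":[0,0,0],"gripper":1},{"translation":[0.9,-0.62,0],"angular":[0,0,0],"gripper":1},{"translation":[0.9,-0.62,0],"angular":[0,0,0],"gripper":1},{"translation":[0.9,-0.62,0],"angular":[0,0,0],"gripper":1},{"translation":[0.43,-0.32,0],"angular":[0,0,0],"gripper":1},{"translation":[0,0,0],"angular":[0,0,0],"gripper":1}])

```text
t: 9.55
tool_pos: [0.4647, 0.2809, 0.1975]
tool_rot: [2.219, 2.223, 0.002]
contact_force: [1.2, -0.3, 0.1]
opening: 0.0853
grip_force: 0.0
```

Run:
```python
from h import *
for n,p in(("top",(0,0)),("scene",(0,0))):
    im=img(n);np.savez(n+"2.npz",**im);C=cloud(im)
    m=(np.hypot(C[...,0]-.6173,C[...,1]-.06)<.04)&(C[...,2]>.09)&(C[...,2]<.115);B=C[m]
    px=project(im,np.array([.6173,.0605,.105])).round(1)
    m2=(C[...,2]>.093)&m; ys,xs=np.nonzero(m2);print(n,len(B),np.median(B,0).round(4),px)
    if len(xs): print(fit(ray(im,comp(m2,(int(np.median(xs)),int(np.median(ys)))),.105)))
o=ctrl.get_obs();print(o["tool_pos"],o["contact_force"])
```

```text
top 331 [0.6154 0.0608 0.1043] [283.8 218.3]
[0.6153 0.0608 0.0209]
scene 206 [0.6217 0.0582 0.1046] [338.9 237.2]
[0.6199 0.0582 0.0232]
[0.46555602 0.27967512 0.1971966 ] [0.17069553 0.19760887 0.83265096]
```

Blue is within about 1.5 mm of the pad centre in both views. Next is orange.

Request:
drive_tool(steps=[{"translation":[0,0,0.8],"angular":[0,0,0],"gripper":1},{"translation":[0,0,0.8],"angular":[0,0,0],"gripper":1},{"translation":[0,0,0.8],"angular":[0,0,0],"gripper":1},{"translation":[0,0,0.5],"angular":[0,0,0],"gripper":1},{"translation":[0,0,0.26],"angular":[0,0,0],"gripper":1},{"translation":[0,0,0],"angular":[0,0,0],"gripper":1}])

```text
t: 10.4
tool_pos: [0.4654, 0.2796, 0.0699]
tool_rot: [-2.222, -2.22, 0.001]
contact_force: [-0.2, -0.3, -0.7]
opening: 0.0857
grip_force: 0.0
```

Request:
drive_tool(steps=[{"translation":[0,0,0],"angular":[0,0,0],"gripper":0.3},{"translation":[0,0,0],"angular":[0,0,0],"gripper":0.3},{"translation":[0,0,0],"angular":[0,0,0],"gripper":0.3},{"translation":[0,0,0],"angular":[0,0,0],"gripper":0.3},{"translation":[0,0,0],"angular":[0,0,0],"gripper":0.3}], force=40)

```text
t: 11.02
tool_pos: [0.4658, 0.2802, 0.0713]
tool_rot: [2.222, 2.221, 0.002]
contact_force: [-2.0, 0.2, 6.0]
opening: 0.0408
grip_force: 40.4
```

Request:
drive_tool(steps=[{"translation":[0,0,-0.3],"angular":[0,0,0],"gripper":0.3},{"translation":[0,0,-0.5],"angular":[0,0,0],"gripper":0.3},{"translation":[-0.1,0.3,-0.5],"angular":[0,0,0],"gripper":0.3},{"translation":[-0.26,0.75,-0.2],"angular":[0,0,0],"gripper":0.3},{"translation":[-0.3,0.85,0],"angular":[0,0,0],"gripper":0.3},{"translation":[-0.3,0.85,0],"angular":[0,0,0],"gripper":0.3},{"translation":[-0.3,0.85,0],"angular":[0,0,0],"gripper":0.3},{"translation":[-0.26,0.75,0],"angular":[0,0,0],"gripper":0.3}])

```text
t: 12.02
tool_pos: [0.6416, 0.2179, 0.1317]
tool_rot: [2.222, 2.219, 0.002]
contact_force: [0.4, -0.2, -1.1]
opening: 0.0407
grip_force: 40.8
```

Request:
drive_tool(steps=[{"translation":[-0.2,0.5,0],"angular":[0,0,0],"gripper":0.3},{"translation":[0,0,0.4],"angular":[0,0,0],"gripper":0.3},{"translation":[0,0,0.4],"angular":[0,0,0],"gripper":0.3},{"translation":[0,0,0.25],"angular":[0,0,0],"gripper":0.3},{"translation":[0,0,0.1],"angular":[0,0,0],"gripper":0.3},{"translation":[0,0,0.05],"angular":[0,0,0],"gripper":0.3},{"translation":[0,0,0],"angular":[0,0,0],"gripper":0.3}])

```text
t: 12.9
tool_pos: [0.6593, 0.2112, 0.0826]
tool_rot: [2.221, 2.221, 0.001]
contact_force: [0.4, -0.3, -1.3]
opening: 0.041
grip_force: 41.0
```

Request:
drive_tool(steps=[{"translation":[0,0,0.05],"angular":[0,0,0],"gripper":0.3},{"translation":[0,0,0.04],"angular":[0,0,0],"gripper":0.3},{"translation":[0,0,0.03],"angular":[0,0,0],"gripper":0.3},{"translation":[0,0,0.02],"angular":[0,0,0],"gripper":0.3},{"translation":[0,0,0],"angular":[0,0,0],"gripper":0.3}])

```text
t: 13.52
tool_pos: [0.6592, 0.2109, 0.0765]
tool_rot: [2.222, 2.221, 0.0]
contact_force: [-1.6, 0.2, -1.7]
opening: 0.041
grip_force: 41.1
```

Request:
drive_tool(steps=[{"translation":[0,0,0.02],"angular":[0,0,0],"gripper":0.3},{"translation":[0,0,0.02],"angular":[0,0,0],"gripper":0.3},{"translation":[0,0,0],"angular":[0,0,0],"gripper":0.3}])

```text
t: 13.9
tool_pos: [0.6594, 0.2111, 0.0764]
tool_rot: [2.222, 2.221, 0.0]
contact_force: [-3.3, 0.2, 5.8]
opening: 0.0413
grip_force: 41.6
```

Request:
drive_tool(steps=[{"translation":[0,0,0],"angular":[0,0,0],"gripper":0.7},{"translation":[0,0,0],"angular":[0,0,0],"gripper":1},{"translation":[0,0,0],"angular":[0,0,0],"gripper":1},{"translation":[0,0,-0.3],"angular":[0,0,0],"gripper":1},{"translation":[0,0,-0.8],"angular":[0,0,0],"gripper":1},{"translation":[0,0,-0.9],"angular":[0,0,0],"gripper":1},{"translation":[0,0,-1],"angular":[0,0,0],"gripper":1}])

```text
t: 14.78
tool_pos: [0.659, 0.2109, 0.1965]
tool_rot: [2.222, 2.221, 0.0]
contact_force: [0.7, 0.3, 0.4]
opening: 0.0852
grip_force: 0.0
```

Request:
drive_tool(steps=[{"translation":[-0.5,-0.5,0],"angular":[0,0,0],"gripper":1},{"translation":[-0.85,-0.83,0],"angular":[0,0,0],"gripper":1},{"translation":[-0.85,-0.83,0],"angular":[0,0,0],"gripper":1},{"translation":[-0.85,-0.83,0],"angular":[0,0,0],"gripper":1},{"translation":[-0.85,-0.83,0],"angular":[0,0,0],"gripper":1},{"translation":[-0.85,-0.83,0],"angular":[0,0,0],"gripper":1},{"translation":[-0.41,-0.38,0],"angular":[0,0,0],"gripper":1},{"translation":[0,0,0],"angular":[0,0,0],"gripper":1}])

```text
t: 15.78
tool_pos: [0.4577, 0.0039, 0.1959]
tool_rot: [2.223, 2.217, 0.002]
contact_force: [0.0, -0.1, 0.1]
opening: 0.0854
grip_force: 0.0
```

Request:
drive_tool(steps=[{"translation":[0,0,0.8],"angular":[0,0,0],"gripper":1},{"translation":[0,0,0.8],"angular":[0,0,0],"gripper":1},{"translation":[0,0,0.8],"angular":[0,0,0],"gripper":1},{"translation":[0,0,0.5],"angular":[0,0,0],"gripper":1},{"translation":[0,0,0.23],"angular":[0,0,0],"gripper":1},{"translation":[0,0,0],"angular":[0,0,0],"gripper":1}])

```text
t: 16.52
tool_pos: [0.4581, 0.005, 0.0697]
tool_rot: [-2.221, -2.221, 0.0]
contact_force: [-0.2, 0.0, 0.2]
opening: 0.0855
grip_force: 0.0
```

Request:
drive_tool(steps=[{"translation":[0,0,0],"angular":[0,0,0],"gripper":0.3},{"translation":[0,0,0],"angular":[0,0,0],"gripper":0.3},{"translation":[0,0,0],"angular":[0,0,0],"gripper":0.3},{"translation":[0,0,0],"angular":[0,0,0],"gripper":0.3},{"translation":[0,0,0],"angular":[0,0,0],"gripper":0.3}], force=40)

```text
t: 17.15
tool_pos: [0.4588, 0.0045, 0.0708]
tool_rot: [2.221, 2.22, 0.002]
contact_force: [-0.3, 0.9, 5.8]
opening: 0.0411
grip_force: 40.8
```

Request:
drive_tool(steps=[{"translation":[0,0,-0.4],"angular":[0,0,0],"gripper":0.3},{"translation":[0,0,-0.9],"angular":[0,0,0],"gripper":0.3},{"translation":[0,0,-1],"angular":[0,0,0],"gripper":0.3},{"translation":[0,0,-0.9],"angular":[0,0,0],"gripper":0.3}])

```text
t: 17.65
tool_pos: [0.4573, 0.0047, 0.199]
tool_rot: [-2.222, -2.221, 0.001]
contact_force: [-0.0, 0.1, -2.5]
opening: 0.0408
grip_force: 41.0
```

Request:
drive_tool(steps=[{"translation":[0.29,0.4,0],"angular":[0,0,0],"gripper":0.3},{"translation":[0.55,0.75,0],"angular":[0,0,0],"gripper":0.3},{"translation":[0.6,0.82,0],"angular":[0,0,0],"gripper":0.3},{"translation":[0.6,0.82,0],"angular":[0,0,0],"gripper":0.3},{"translation":[0.55,0.75,0],"angular":[0,0,0],"gripper":0.3},{"translation":[0.45,0.6,0],"angular":[0,0,0],"gripper":0.3},{"translation":[0.25,0.35,0],"angular":[0,0,0],"gripper":0.3},{"translation":[0,0,0],"angular":[0,0,0],"gripper":0.3}])

```text
t: 18.65
tool_pos: [0.6374, 0.1366, 0.1971]
tool_rot: [-2.22, -2.221, 0.002]
contact_force: [-0.7, 0.4, -1.5]
opening: 0.0408
grip_force: 41.2
```

Request:
drive_tool(steps=[{"translation":[0,0,0.6],"angular":[0,0,0],"gripper":0.3},{"translation":[0,0,0.8],"angular":[0,0,0],"gripper":0.3},{"translation":[0,0,0.7],"angular":[0,0,0],"gripper":0.3},{"translation":[0,0,0.4],"angular":[0,0,0],"gripper":0.3},{"translation":[0,0,0.2],"angular":[0,0,0],"gripper":0.3},{"translation":[0,0,0.1],"angular":[0,0,0],"gripper":0.3},{"translation":[0,0,0],"angular":[0,0,0],"gripper":0.3}])

```text
t: 19.52
tool_pos: [0.638, 0.1362, 0.0866]
tool_rot: [2.221, 2.22, 0.001]
contact_force: [-0.6, 0.6, -1.0]
opening: 0.0409
grip_force: 41.3
```

Request:
drive_tool(steps=[{"translation":[0,0,0.1],"angular":[0,0,0],"gripper":0.3},{"translation":[0,0,0.06],"angular":[0,0,0],"gripper":0.3},{"translation":[0,0,0.04],"angular":[0,0,0],"gripper":0.3},{"translation":[0,0,0.03],"angular":[0,0,0],"gripper":0.3},{"translation":[0,0,0],"angular":[0,0,0],"gripper":0.3}])

```text
t: 20.15
tool_pos: [0.6375, 0.1361, 0.0763]
tool_rot: [-2.222, -2.221, 0.0]
contact_force: [0.1, -0.3, -2.3]
opening: 0.0409
grip_force: 41.3
```

Request:
drive_tool(steps=[{"translation":[0,0,0.03],"angular":[0,0,0],"gripper":0.3},{"translation":[0,0,0],"angular":[0,0,0],"gripper":0.3}])

```text
t: 20.4
tool_pos: [0.6378, 0.1362, 0.0759]
tool_rot: [2.222, 2.221, 0.001]
contact_force: [-0.5, -0.8, 0.9]
opening: 0.041
grip_force: 41.5
```

Request:
drive_tool(steps=[{"translation":[0,0,0],"angular":[0,0,0],"gripper":0.7},{"translation":[0,0,0],"angular":[0,0,0],"gripper":1},{"translation":[0,0,0],"angular":[0,0,0],"gripper":1},{"translation":[0,0,-0.3],"angular":[0,0,0],"gripper":1},{"translation":[0,0,-0.8],"angular":[0,0,0],"gripper":1},{"translation":[0,0,-0.9],"angular":[0,0,0],"gripper":1},{"translation":[0,0,-1],"angular":[0,0,0],"gripper":1}])

```text
t: 21.28
tool_pos: [0.6374, 0.1361, 0.197]
tool_rot: [2.222, 2.221, 0.0]
contact_force: [0.2, 0.9, 0.3]
opening: 0.0855
grip_force: 0.0
```

Request:
drive_tool(steps=[{"translation":[0,-0.5,0],"angular":[0,0,0],"gripper":1},{"translation":[0,-0.85,0],"angular":[0,0,0],"gripper":1},{"translation":[0,-0.85,0],"angular":[0,0,0],"gripper":1},{"translation":[0,-0.85,0],"angular":[0,0,0],"gripper":1},{"translation":[0,-0.85,0],"angular":[0,0,0],"gripper":1},{"translation":[-0.1,-0.8,0],"angular":[0,0,0],"gripper":1},{"translation":[0,-0.43,0],"angular":[0,0,0],"gripper":1},{"translation":[0,0,0],"angular":[0,0,0],"gripper":1}])

```text
t: 22.28
tool_pos: [0.4321, 0.1323, 0.1963]
tool_rot: [2.221, 2.22, 0.003]
contact_force: [-0.3, 0.2, 0.3]
opening: 0.0852
grip_force: 0.0
```

```bash
cat > chk.py <<'E'
from h import *
import sys
for n in("top","scene"):
    im=img(n);np.savez(n+sys.argv[1]+".npz",**im);C=cloud(im)
    for k,c in dict(blue=(.6173,.0605),amber=(.6383,.1355),orange=(.6596,.2107)).items():
        m=(np.hypot(C[...,0]-c[0],C[...,1]-c[1])<.038)&(C[...,2]>.098)&(C[...,2]<.115);ys,xs=np.nonzero(m)
        if len(xs)>40: print(n,k,fit(ray(im,comp(m,(int(np.median(xs)),int(np.median(ys)))),.105)))
    save(im,n+sys.argv[1]+".png",(140,120,540,420) if n=="top" else (180,120,480,330),2)
o=ctrl.get_obs();print(o["tool_pos"],o["contact_force"])
E
python3 chk.py 3
python3 - <<'E'
from meas import *
im=dict(np.load("top0.npz"));C=cloud(im);B,m=blob(C,(222,358),.078,.095,.06);print("purple",circ(B[:,:2]))
h=cv2.cvtColor(im["color"],cv2.COLOR_RGB2HSV).astype(int)
# beaker wall mid-height from scene for y
im=dict(np.load("scene0.npz"));C=cloud(im)
m=(np.hypot(C[...,0]-.4325,C[...,1]-.1323)<.04)&(C[...,2]>.02)&(C[...,2]<.07);B=C[m];print(circ(B[:,:2],.0305),len(B))
E
```

```text
top blue [0.6158 0.0609 0.0207]
top amber [0.6368 0.1366 0.0211]
top orange [0.6568 0.2119 0.0204]
scene blue [0.6185 0.0576 0.0221]
scene amber [0.6396 0.1331 0.022 ]
scene orange [0.66   0.2096 0.022 ]
[0.43301672 0.13226989 0.1961946 ] [ 0.36887157 -0.39043225  0.16903832]
purple [0.32947061 0.18182281 0.02907053]
[0.43292123 0.13008696] 381
```

View pics/scene3.png

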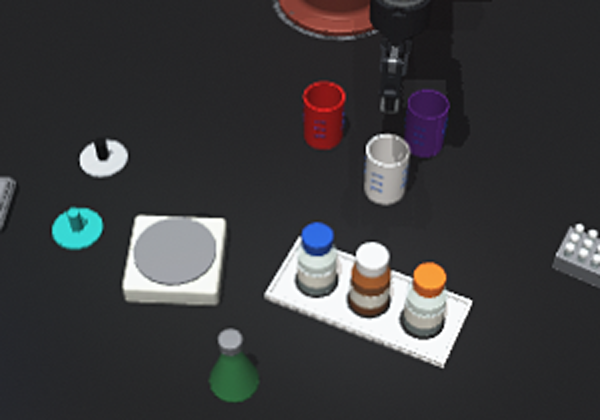

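Blue, amber and orange stand on their pads, within about 1.5 mm averaged over both views. Purple and red are clear of the fingers, so I take the white beaker now.

Request:
drive_tool(steps=[{"translation":[0,0,0.8],"angular":[0,0,0],"gripper":1},{"translation":[0,0,0.8],"angular":[0,0,0],"gripper":1},{"translation":[0,0,0.8],"angular":[0,0,0],"gripper":1},{"translation":[0,0,0.6],"angular":[0,0,0],"gripper":1},{"translation":[0,0,0.5],"angular":[0,0,0],"gripper":1},{"translation":[0,0,0.27],"angular":[0,0,0],"gripper":1},{"translation":[0,0,0],"angular":[0,0,0],"gripper":1}])

```text
t: 23.25
tool_pos: [0.4323, 0.1321, 0.044]
tool_rot: [-2.221, -2.22, 0.002]
contact_force: [0.2, -0.4, 0.4]
opening: 0.0852
grip_force: 0.0
```

Request:
drive_tool(steps=[{"translation":[0,0,0],"angular":[0,0,0],"gripper":0.5},{"translation":[0,0,0],"angular":[0,0,0],"gripper":0.5},{"translation":[0,0,0],"angular":[0,0,0],"gripper":0.5},{"translation":[0,0,0],"angular":[0,0,0],"gripper":0.5},{"translation":[0,0,0],"angular":[0,0,0],"gripper":0.5}], force=25)

```text
t: 23.88
tool_pos: [0.4333, 0.1324, 0.0458]
tool_rot: [2.221, 2.22, 0.003]
contact_force: [-1.7, 0.3, 6.8]
opening: 0.0622
grip_force: 27.7
```

Run:
```python
from h import *
im=dict(np.load("top3.npz"));g=cv2.cvtColor(im["color"],cv2.COLOR_RGB2GRAY);print(g[222,340:412:2])
for th in(205,210,215):
    m=cv2.medianBlur(((g>100)&(g<th)).astype(np.uint8),5)
    m=cv2.morphologyEx(m,cv2.MORPH_OPEN,np.ones((7,7)))
    print(th,fit(ray(im,comp(m,(376,222)),.042)))
im=dict(np.load("scene3.npz"));g=cv2.cvtColor(im["color"],cv2.COLOR_RGB2GRAY)
m=cv2.morphologyEx(((g>100)&(g<190)).astype(np.uint8),cv2.MORPH_OPEN,np.ones((5,5)))
print(fit(ray(im,comp(m,(267,246)),.042)))
```

```text
[ 44  36  41 171 237 193 192 193 191 195 193 195 191 195 195 192 190 187
 196 190 189 195 191 192 193 192 189 189 185 186 185 218 237  83  39  45]
205 [ 0.6238 -0.1334  0.0573]
210 [ 0.6239 -0.1337  0.0575]
215 [ 0.624  -0.1336  0.0577]
[ 0.6276 -0.1364  0.0577]
```

Request:
drive_tool(steps=[{"translation":[0,0,-0.4],"angular":[0,0,0],"gripper":0.5},{"translation":[0,0,-0.8],"angular":[0,0,0],"gripper":0.5},{"translation":[0,0,-0.9],"angular":[0,0,0],"gripper":0.5},{"translation":[0,0,-0.4],"angular":[0,0,0],"gripper":0.5},{"translation":[0,0,0],"angular":[0,0,0],"gripper":0.5}])

```text
t: 24.5
tool_pos: [0.4331, 0.1323, 0.1458]
tool_rot: [2.221, 2.22, 0.004]
contact_force: [0.1, -0.1, -0.8]
opening: 0.0624
grip_force: 27.7
```

Request:
drive_tool(steps=[{"translation":[-0.4,0.29,0],"angular":[0,0,0],"gripper":0.5},{"translation":[-0.8,0.58,0],"angular":[0,0,0],"gripper":0.5},{"translation":[-0.9,0.65,0],"angular":[0,0,0],"gripper":0.5},{"translation":[-0.9,0.65,0],"angular":[0,0,0],"gripper":0.5},{"translation":[-0.9,0.65,0],"angular":[0,0,0],"gripper":0.5},{"translation":[-0.9,0.65,0],"angular":[0,0,0],"gripper":0.5},{"translation":[-0.9,0.65,0],"angular":[0,0,0],"gripper":0.5},{"translation":[-0.6,0.43,0],"angular":[0,0,0],"gripper":0.5}])

```text
t: 25.5
tool_pos: [0.6138, -0.1212, 0.1416]
tool_rot: [-2.221, -2.217, 0.003]
contact_force: [0.6, -0.1, 0.6]
opening: 0.062
grip_force: 27.7
```

Request:
drive_tool(steps=[{"translation":[-0.38,0.27,0],"angular":[0,0,0],"gripper":0.5},{"translation":[0,0,0.4],"angular":[0,0,0],"gripper":0.5},{"translation":[0,0,0.4],"angular":[0,0,0],"gripper":0.5},{"translation":[0,0,0.3],"angular":[0,0,0],"gripper":0.5},{"translation":[0,0,0.15],"angular":[0,0,0],"gripper":0.5},{"translation":[0,0,0.05],"angular":[0,0,0],"gripper":0.5},{"translation":[0,0,0],"angular":[0,0,0],"gripper":0.5}])

```text
t: 26.38
tool_pos: [0.6253, -0.135, 0.0929]
tool_rot: [2.221, 2.221, 0.001]
contact_force: [0.3, -0.5, -1.5]
opening: 0.0624
grip_force: 27.7
```

Request:
drive_tool(steps=[{"translation":[0,0,0.05],"angular":[0,0,0],"gripper":0.5},{"translation":[0,0,0.04],"angular":[0,0,0],"gripper":0.5},{"translation":[0,0,0.03],"angular":[0,0,0],"gripper":0.5},{"translation":[0,0,0],"angular":[0,0,0],"gripper":0.5}])

```text
t: 26.88
tool_pos: [0.6252, -0.1352, 0.088]
tool_rot: [2.222, 2.221, 0.0]
contact_force: [-0.8, 0.1, 1.1]
opening: 0.0621
grip_force: 27.8
```

Request:
drive_tool(steps=[{"translation":[0,0,0.02],"angular":[0,0,0],"gripper":0.5},{"translation":[0,0,0],"angular":[0,0,0],"gripper":0.5}])

```text
t: 27.12
tool_pos: [0.6252, -0.1352, 0.088]
tool_rot: [2.222, 2.221, -0.0]
contact_force: [-3.2, -0.1, 5.1]
opening: 0.062
grip_force: 28.1
```

Request:
drive_tool(steps=[{"translation":[0,0,0],"angular":[0,0,0],"gripper":0.8},{"translation":[0,0,0],"angular":[0,0,0],"gripper":1},{"translation":[0,0,0],"angular":[0,0,0],"gripper":1},{"translation":[0,0,-0.3],"angular":[0,0,0],"gripper":1},{"translation":[0,0,-0.8],"angular":[0,0,0],"gripper":1},{"translation":[0,0,-0.9],"angular":[0,0,0],"gripper":1},{"translation":[0,0,-1],"angular":[0,0,0],"gripper":1}])

```text
t: 28.0
tool_pos: [0.6249, -0.135, 0.2085]
tool_rot: [2.222, 2.221, 0.0]
contact_force: [0.3, -0.4, 0.1]
opening: 0.0852
grip_force: 0.0
```

Request:
drive_tool(steps=[{"translation":[-0.6,-0.6,0],"angular":[0,0,0],"gripper":1},{"translation":[-0.8,-0.9,0],"angular":[0,0,0],"gripper":1},{"translation":[-0.8,-0.9,0],"angular":[0,0,0],"gripper":1},{"translation":[-0.8,-0.9,0],"angular":[0,0,0],"gripper":1},{"translation":[-0.7,-0.8,0],"angular":[0,0,0],"gripper":1},{"translation":[-0.35,-0.4,0],"angular":[0,0,0],"gripper":1},{"translation":[0,0,0],"angular":[0,0,0],"gripper":1}])

```text
t: 28.88
tool_pos: [0.4444, -0.2979, 0.2079]
tool_rot: [2.224, 2.217, 0.0]
contact_force: [0.7, 0.2, 0.0]
opening: 0.0853
grip_force: 0.0
```

```bash
python3 chk.py 4
python3 - <<'E'
from meas import *
for n in("top","scene"):
    im=dict(np.load(n+"4.npz"));C=cloud(im)
    m=(np.hypot(C[...,0]-.6255,C[...,1]+.135)<.05)&(C[...,2]>.118)&(C[...,2]<.14);B=C[m]
    print(n,"rim",len(B),circ(B[:,:2]).round(4),circ(B[:,:2],.0295).round(4))
E
```

```text
top blue [0.6157 0.061  0.0207]
top amber [0.637  0.1365 0.0211]
top orange [0.6568 0.2119 0.0204]
scene blue [0.6186 0.0577 0.0223]
scene amber [0.6392 0.1331 0.0218]
scene orange [0.6599 0.209  0.022 ]
[ 0.44539495 -0.29687622  0.20759901] [-0.08985614  0.44551255 -0.09901495]
top rim 176 [ 0.6238 -0.1337  0.0293] [ 0.6238 -0.1337]
scene rim 150 [ 0.6249 -0.1364  0.0286] [ 0.6249 -0.1365]
```

View pics/top4.png

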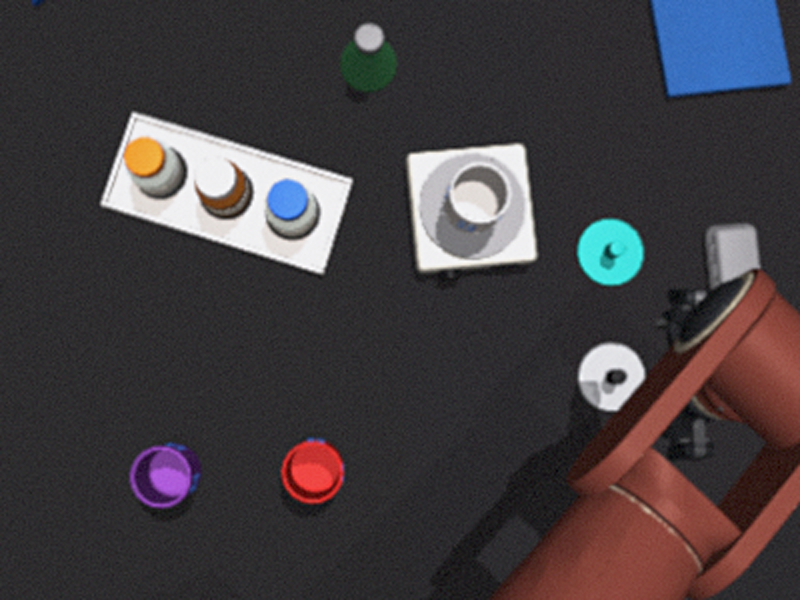

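The beaker is centred on the plate: rim (0.6238, -0.1337) against plate (0.624, -0.1336) in the top view. Nothing else has moved. Now the steel cover, whose knob is at crop (618,377).

Request:
drive_tool(steps=[{"translation":[0,0,0.9],"angular":[0,0,0],"gripper":1},{"translation":[0,0,0.9],"angular":[0,0,0],"gripper":1},{"translation":[0,0,0.9],"angular":[0,0,0],"gripper":1},{"translation":[0,0,0.8],"angular":[0,0,0],"gripper":1},{"translation":[0,0,0.6],"angular":[0,0,0],"gripper":1},{"translation":[0,0,0.4],"angular":[0,0,0],"gripper":1},{"translation":[0,0,0.28],"angular":[0,0,0],"gripper":1},{"translation":[0,0,0],"angular":[0,0,0],"gripper":1}])

```text
t: 29.98
tool_pos: [0.445, -0.2966, 0.0153]
tool_rot: [-2.221, -2.221, -0.0]
contact_force: [0.4, -0.2, -0.1]
opening: 0.0851
grip_force: 0.0
```

Request:
drive_tool(steps=[{"translation":[0,0,0],"angular":[0,0,0],"gripper":0.5},{"translation":[0,0,0],"angular":[0,0,0],"gripper":0.3},{"translation":[0,0,0],"angular":[0,0,0],"gripper":0.1},{"translation":[0,0,0],"angular":[0,0,0],"gripper":0.1},{"translation":[0,0,0],"angular":[0,0,0],"gripper":0.1},{"translation":[0,0,0],"angular":[0,0,0],"gripper":0.1},{"translation":[0,0,0],"angular":[0,0,0],"gripper":0.1}], force=30)

```text
t: 30.85
tool_pos: [0.4452, -0.2972, 0.0162]
tool_rot: [2.221, 2.221, -0.0]
contact_force: [-1.3, 0.5, 4.8]
opening: 0.017
grip_force: 29.7
```

Request:
drive_tool(steps=[{"translation":[0,0,-0.3],"angular":[0,0,0],"gripper":0.1},{"translation":[0,0,-0.7],"angular":[0,0,0],"gripper":0.1},{"translation":[0,0,-0.9],"angular":[0,0,0],"gripper":0.1},{"translation":[0,0,-0.9],"angular":[0,0,0],"gripper":0.1},{"translation":[0,0,-0.9],"angular":[0,0,0],"gripper":0.1},{"translation":[0,0,-0.6],"angular":[0,0,0],"gripper":0.1},{"translation":[0,0,-0.3],"angular":[0,0,0],"gripper":0.1}])

```text
t: 31.72
tool_pos: [0.4453, -0.2972, 0.2016]
tool_rot: [2.22, 2.219, 0.0]
contact_force: [0.1, -0.0, -0.8]
opening: 0.0169
grip_force: 29.4
```

Request:
drive_tool(steps=[{"translation":[0.3,0.3,0],"angular":[0,0,0],"gripper":0.1},{"translation":[0.6,0.7,0],"angular":[0,0,0],"gripper":0.1},{"translation":[0.75,0.85,0],"angular":[0,0,0],"gripper":0.1},{"translation":[0.75,0.85,0],"angular":[0,0,0],"gripper":0.1},{"translation":[0.75,0.85,0],"angular":[0,0,0],"gripper":0.1},{"translation":[0.6,0.63,0],"angular":[0,0,0],"gripper":0.1},{"translation":[0.3,0.3,0],"angular":[0,0,0],"gripper":0.1},{"translation":[0,0,0.4],"angular":[0,0,0],"gripper":0.1}])

```text
t: 32.72
tool_pos: [0.6251, -0.1343, 0.1836]
tool_rot: [2.219, 2.222, 0.0]
contact_force: [-0.4, -0.1, -0.2]
opening: 0.0167
grip_force: 29.4
```

Request:
drive_tool(steps=[{"translation":[0,0,0.3],"angular":[0,0,0],"gripper":0.1},{"translation":[0,0,0],"angular":[0,0,0],"gripper":0.1}])

```text
t: 32.98
tool_pos: [0.6222, -0.1355, 0.1689]
tool_rot: [-2.221, -2.217, 0.003]
contact_force: [-0.1, 0.5, -1.2]
opening: 0.0166
grip_force: 29.4
```

```bash
python3 chk.py 5
python3 - <<'E'
from h import *
im=dict(np.load("scene5.npz"));save(im,"s5.png",(200,140,360,260),5)
E
```

```text
top blue [0.6157 0.061  0.0207]
top amber [0.6371 0.1365 0.021 ]
top orange [0.6567 0.2118 0.0205]
scene blue [0.6188 0.0577 0.0223]
scene amber [0.6397 0.1331 0.0221]
scene orange [0.6597 0.2093 0.0219]
[ 0.62358867 -0.13577249  0.17133387] [-0.23476365  0.37789873 -0.09667775]
```

View pics/s5.png

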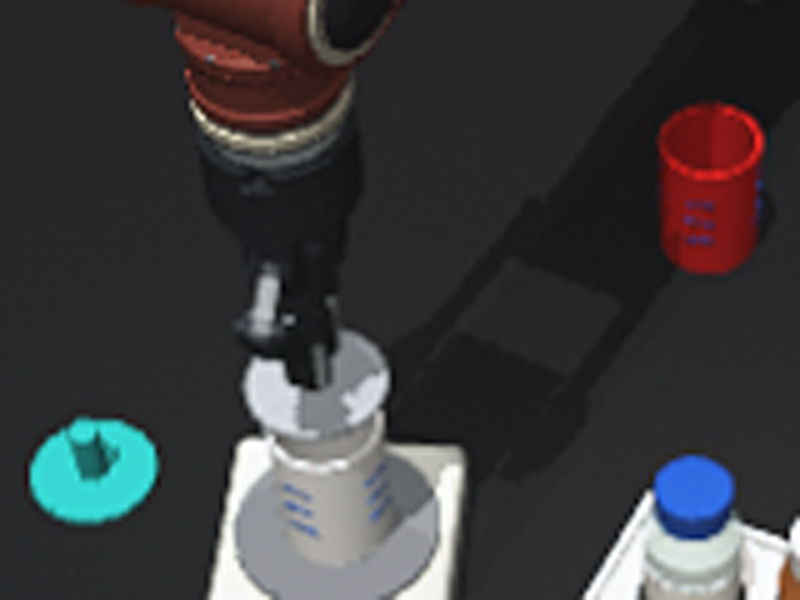

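Run:
```python
from meas import *
im=dict(np.load("scene5.npz"));C=cloud(im)
hsv=cv2.cvtColor(im["color"],cv2.COLOR_RGB2HSV)
m=(np.hypot(C[...,0]-.6245,C[...,1]+.135)<.05)&(C[...,2]>.148)&(C[...,2]<.172)&(hsv[...,2]>70)
B=C[m];A=np.c_[B[:,:2]-[.6245,-.135],np.ones(len(B))];print(len(B),np.linalg.lstsq(A,B[:,2],rcond=None)[0].round(4))
P=ray(im,np.argwhere(m)[:,::-1].astype(float),.16)
h=cv2.convexHull(P.astype(np.float32))[:,0];print(fit(h),cv2.minEnclosingCircle(h))
for q in((.6245,-.135,.16),(.6245,-.135,.127)): print((project(im,np.array(q))-[200,140])*5)
```

```text
363 [-0.0092  0.0009  0.1595]
[ 0.6247 -0.1368  0.036 ] ((0.6241161227226257, -0.13591048121452332), 0.03746143728494644)
[317.52996007 380.69697713]
[323.88686877 421.66696392]
```

Held disc: level, top at z 0.1595, centre (0.6245, -0.1364), against the beaker rim at (0.6249, -0.1364) in the same view. It is aligned, so I lower it.

Request:
drive_tool(steps=[{"translation":[0,0,0.25],"angular":[0,0,0],"gripper":0.1},{"translation":[0,0,0.2],"angular":[0,0,0],"gripper":0.1},{"translation":[0,0,0.1],"angular":[0,0,0],"gripper":0.1},{"translation":[0,0,0.05],"angular":[0,0,0],"gripper":0.1},{"translation":[0,0,0],"angular":[0,0,0],"gripper":0.1}])

```text
t: 33.7
tool_pos: [0.6242, -0.135, 0.1476]
tool_rot: [-2.222, -2.221, 0.0]
contact_force: [0.1, 0.2, -1.3]
opening: 0.0167
grip_force: 29.4
```

Request:
drive_tool(steps=[{"translation":[0,0,0.03],"angular":[0,0,0],"gripper":0.1},{"translation":[0,0,0.02],"angular":[0,0,0],"gripper":0.1},{"translation":[0,0,0],"angular":[0,0,0],"gripper":0.1}])

```text
t: 34.08
tool_pos: [0.6242, -0.135, 0.1457]
tool_rot: [2.222, 2.221, 0.0]
contact_force: [0.3, 0.5, -1.4]
opening: 0.0169
grip_force: 29.4
```

Request:
drive_tool(steps=[{"translation":[0,0,0.03],"angular":[0,0,0],"gripper":0.1},{"translation":[0,0,0.02],"angular":[0,0,0],"gripper":0.1},{"translation":[0,0,0],"angular":[0,0,0],"gripper":0.1}])

```text
t: 34.45
tool_pos: [0.6242, -0.135, 0.1436]
tool_rot: [-2.222, -2.221, 0.0]
contact_force: [-0.5, -0.4, -0.9]
opening: 0.0167
grip_force: 29.3
```

Request:
drive_tool(steps=[{"translation":[0,0,0.02],"angular":[0,0,0],"gripper":0.1},{"translation":[0,0,0],"angular":[0,0,0],"gripper":0.1}])

```text
t: 34.7
tool_pos: [0.6244, -0.1351, 0.1432]
tool_rot: [2.222, 2.221, 0.0]
contact_force: [-0.3, 0.1, 0.0]
opening: 0.0171
grip_force: 29.5
```

Request:
drive_tool(steps=[{"translation":[0,0,0.015],"angular":[0,0,0],"gripper":0.1},{"translation":[0,0,0],"angular":[0,0,0],"gripper":0.1}])

```text
t: 34.95
tool_pos: [0.6245, -0.1352, 0.1432]
tool_rot: [2.221, 2.22, 0.0]
contact_force: [-2.5, 0.4, 5.6]
opening: 0.0167
grip_force: 29.9
```

Request:
drive_tool(steps=[{"translation":[0,0,0],"angular":[0,0,0],"gripper":0.3},{"translation":[0,0,0],"angular":[0,0,0],"gripper":0.6},{"translation":[0,0,0],"angular":[0,0,0],"gripper":0.9},{"translation":[0,0,0],"angular":[0,0,0],"gripper":1},{"translation":[0,0,-0.3],"angular":[0,0,0],"gripper":1},{"translation":[0,0,-0.7],"angular":[0,0,0],"gripper":1},{"translation":[0,0,-0.9],"angular":[0,0,0],"gripper":1},{"translation":[0,0,-0.5],"angular":[0,0,0],"gripper":1}])

```text
t: 35.95
tool_pos: [0.6252, -0.1354, 0.2419]
tool_rot: [2.219, 2.218, 0.003]
contact_force: [-0.2, 0.1, 0.2]
opening: 0.0852
grip_force: 0.0
```

Request:
drive_tool(steps=[{"translation":[-0.5,-0.7,0],"angular":[0,0,0],"gripper":1},{"translation":[-0.8,-0.8,0],"angular":[0,0,0],"gripper":1},{"translation":[-0.8,-0.8,0],"angular":[0,0,0],"gripper":1},{"translation":[-0.8,-0.8,0],"angular":[0,0,0],"gripper":1},{"translation":[-0.8,-0.5,0],"angular":[0,0,0],"gripper":1},{"translation":[-0.8,0,0],"angular":[0,0,0],"gripper":1},{"translation":[-0.5,0,0],"angular":[0,0,0],"gripper":1},{"translation":[0,0,0],"angular":[0,0,0],"gripper":1}])

```text
t: 36.95
tool_pos: [0.4801, -0.3356, 0.2381]
tool_rot: [-2.223, -2.219, -0.0]
contact_force: [-0.4, -0.0, 0.8]
opening: 0.0854
grip_force: 0.0
```

```bash
python3 chk.py 6
python3 - <<'E'
from meas import *
for n in("top","scene"):
    im=dict(np.load(n+"6.npz"));C=cloud(im);hsv=cv2.cvtColor(im["color"],cv2.COLOR_RGB2HSV)
    m=(np.hypot(C[...,0]-.6245,C[...,1]+.135)<.06)&(C[...,2]>.12)&(C[...,2]<.145)&(hsv[...,2]>70);B=C[m]
    A=np.c_[B[:,:2]-[.6245,-.135],np.ones(len(B))]
    P=ray(im,np.argwhere(m)[:,::-1].astype(float),.132);print(n,np.linalg.lstsq(A,B[:,2],rcond=None)[0].round(4),cv2.minEnclosingCircle(P.astype(np.float32)))
E
```

```text
top blue [0.6157 0.061  0.0207]
top amber [0.6371 0.1366 0.021 ]
top orange [0.6568 0.2119 0.0204]
scene blue [0.6184 0.0578 0.0221]
scene amber [0.6396 0.1329 0.022 ]
scene orange [0.66   0.2093 0.0221]
[ 0.48037476 -0.33430637  0.23808464] [ 0.05582576  0.30457633 -0.89055467]
top [-0.0045 -0.0009  0.1317] ((0.6239398717880249, -0.13408972322940826), 0.03722117468714714)
scene [-0.0122 -0.0029  0.1323] ((0.6256988644599915, -0.13726703822612762), 0.03939419984817505)
```

View pics/scene6.png

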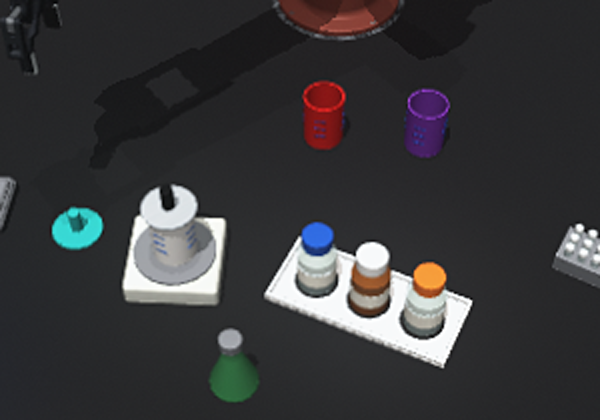

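Everything is in place. The cover lies level at z 0.132 and is centred on the beaker at crop (168,207). The bottles stand on their pads at (317,260), (371,280) and (425,300), and the bystanders have not moved.

```bash
python3 -c "
from station import ctrl
print(ctrl.finish_job())"
```

```text
the job is handed in; nothing more can be done
None
```

I handed the job in at about 37 s: the three bottles stand on their pads in the order asked, the beaker is central on the stirrer plate with the steel cover level on top, and the last pictures showed nothing tipped and no bystander moved.

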